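# Fill the drying pot with turned handle blanks and switch it on

### The job

Stand the three turned handle blanks from the bench in the round drying pot with the four already there, tenons up and flat on the pot's floor, lowered in rather than dropped, so that all seven are packed six round one. When the pot is full, turn its heat selector to the orange mark. Do not knock over any blank, and do not knock or shift the mallet, the glue bottle, the wax tin or the plane.

Things in the scene. Friction and masses are not known exactly. Their poses are not given: they have to be found in the camera images.
- blank1_mid (a point): Loose blank standing on the bench. A turned pale-wood tool-handle blank, upright, butt down, 126 long, 60 to 112 g: barrel 38 diameter from the butt (edge eased, flat 30 diameter) to 80 up, shoulder tapering in until 94 up, then a round tenon 16 diameter from 94 to 126 up, the place to grip (fingertips stay above 94). This point: on the axis, half-way up, 63 above the butt; z along the axis towards the tenon
- blank2_mid (a point): Loose blank standing on the bench, the same as blank1 (this point 63 above the butt, on the axis)
- blank3_mid (a point): Loose blank standing on the bench, the same as blank1 (this point 63 above the butt, on the axis)
- potted1_mid (a point): Blank already standing loose in the pot (slides aside a little if pushed), the same as blank1 (this point 63 above the butt, on the axis)
- potted2_mid (a point): Blank already standing loose in the pot (slides aside a little if pushed), the same as blank1 (this point 63 above the butt, on the axis)
- potted3_mid (a point): Blank already standing loose in the pot (slides aside a little if pushed), the same as blank1 (this point 63 above the butt, on the axis)
- potted4_mid (a point): Blank already standing loose in the pot (slides aside a little if pushed), the same as blank1 (this point 63 above the butt, on the axis)
- pot: Open round steel pot, fixed on the dryer's deck: 122 inside diameter, 3 wall, 82 high, floor 4 thick. Origin: centre of its underside, 42 above the bench; z up. Takes seven upright blanks, one in the middle, six round it at radius about 40. Four already stand at about 0, 60, 120 and 240 degrees from its x axis (give or take 2 mm), so the middle and the places at 180 and 300 degrees are free
- dryer: Electric dryer: green sheet-metal base 200 (x) x 350 (y), deck 42 high, carrying the pot at y = +85 and a grey console (150 x 130, top 66 high) with the selector at y = -95. Fixed to the bench. Origin: centre of its underside at bench height
- dial (a joint): Heat selector on the console, upright axis; rad, grows clockwise seen from above. Four detents: 0 = white dot (off), 0.5 = yellow dot (low), 1.0 = orange dot (medium), 1.5 = red dot (high, end stop). It snaps into the nearest detent when let go (holding torque about 0.1 N m) and starts on white or yellow
- dial_grip (a point): Selector's black bar grip, 46 long, 13 wide, its faces from 5 to 38 above the console top, on a 48 diameter skirt 5 thick. This point: on the turning axis, 27 above the console top and 11 below the top of the bar; its x axis runs along the bar towards the white pointer line (turns with the selector), z up
- mallet: Bystander: carver's round mallet standing on its head: head 72 diameter, 100 high; handle 28 diameter up to 215 high. Origin: centre of its underside. Tips if knocked
- glue: Bystander: white glue bottle, 60 diameter, 175 high. Origin: centre of its underside
- waxtin: Bystander: round wax tin, 82 diameter, 45 high. Origin: centre of its underside
- plane: Bystander: block plane lying on its sole, 160 (x) x 50 (y), 60 high. Origin: centre of its underside
Things that resemble listed ones, but are neither listed nor needed, are in the scene too. What is shaped like the part that bears potted1_mid but grey or red is not meant.

How it is judged:
By the outcome, as a careful person would: the job done as asked, in the order asked, and still so for the second after the job is handed in, with the robot touching nothing.
It also fails if it takes over 72 s, if anything falls off the work surface, if the arm or the gripper's body presses on something with over 40 N, if the wrist force passes 120 N, or if a joint passes its speed limit or range.

### The arm

A 6-joint arm with a two-finger parallel gripper is mounted at the origin on the work surface. World frame = base frame: x ahead of the robot, y to its left, z up, the work surface at z = 0. Lengths are in m, angles in degrees, forces in N, time in s.
With the tool pointing down it reaches from about 0.35 to 0.875 m from the base axis. Payload 4.2 kg.
Tool frame: the origin (TCP) lies between the finger pads; the fingertips stand 8 mm ahead of it and the grasp point (between the pads) lies 11 mm behind it; z points along the fingers, y is the line along which they close (so a half turn about z gives the same grasp; the last joint's range is limited). The gripper opens to 87 mm and grips with 3 to 60 N. Pads are 19 mm wide; open, the fingers measure 117 mm over their backs; the gripper's body (75 mm by 190 mm) begins 51 mm behind the grasp point.
Start: joints at [-61.559, 22.042, 0.453, 0, -68.411, -14.817], TCP at [0.147, -0.607, 0.231] pointing down, gripper open.
Joint ranges: [-179.83, 179.83], [-69.29, 118.12], [-61.27, 80.66], [-181.25, 117.63], [-171.15, -9.14], [-177.46, 177.46]. Speed limits (degrees/s): [159.86, 159.86, 180, 180, 180, 180].

### API

Orientations are given as a 3x3 rotation matrix whose columns are the frame's x, y, z axes.
In Python, from station import sense, capture, camera_model, finish_job, find_in gives the robot as it stands. The module is installed in compiled form; this text tells all that it offers.
- The arm moves only by the tool arm_command, never from a script. Its argument "motion" is a list of rows, each a list of 7 numbers: the finger opening in mm, from 0 to 87, then the shift along the tool's x, y, z in mm, then the turn, a rotation vector about the tool's x, y, z in rad. In form: [[jaw, dx, dy, dz, rx, ry, rz], ...]. A call has 1 to 8 rows; each row shifts and turns the commanded pose from where the row before left it, along the tool's axes as they then stand; what a row does not reach is not made up. A row lasts 1/10 s, in which the tool goes at most 50 mm and 8.59 degrees, less where a joint would pass 70% of its speed; a pose out of reach is approached as far as the arm can. A call with a gripper value outside its range is refused whole. The fingers move at their own pace and stop on an object; the grip force is fixed at half the most. Time passes only in rows, so rows that do not move let the fingers close. It gives the time, the measured TCP pose, the force, the opening and the grip force at its end, in the units of the state.
- sense(): the state, without advancing time (a new reading comes with each control period).
- capture(name): name is "side" or "top"; returns the picture (420x560x3 uint8, red, green, blue); there is no depth.
- camera_model(name): a dict with "fx", "fy", "cx", "cy" (pixels), "k1" (the pictures are not rectified: a ray, as slopes to the right and down, at radius r is drawn at 1 + k1 r^2 times it, then the intrinsics apply), "R" (3x3) and "t" (3): a world point X has camera coordinates R X + t. Camera axes: x right, y down, z forward; pixel columns grow to the right and rows downward; lengths in m; the calibration is good to about 2 mm. A picture is of the moment at which its call begins. camera_model takes no time and is no camera call.
- finish_job(): hands the job in; it is judged then, once.
Trained networks look in the newest picture that a camera, given by its name, has taken for a name from the list of things; names that differ only in an ending like _2 or _b are one class to them, and where a whole thing is asked for, a point or a joint stands for the part that bears it (a point fixed in the world has none). Each returns a list of dicts, best first, with "p" (0 to 1); they miss things now and then, are a little off and sometimes report something else, mostly with a low value. They report only what shows in the picture. A call takes as long as a camera call. They do not tell look-alikes from the thing itself.
- find_in(target, camera): "location" ([row, column] in pixels, amid what is visible of it).
The state is a dict: "time_s": time; "joints": joint angles; "joint_velocities": joint speeds; "effort": joint torques, N m; "tcp_pos": TCP position; "ee_rot": TCP orientation; "wrist_force": force on the tool from outside, world axes, zero at the start; "moment": the same for the moment, N m; "gripper_width": opening from 0.0 (shut) to 1.0 (fully open); "gripper_force": force on a finger pad.
Only numpy, scipy, OpenCV 4.12 (cv2) and the standard library are available. Lean on these libraries where they do the work, as an engineer would, in place of code of your own. Each camera call takes 0.05 s, during which the arm holds its last target. There are 200 camera calls.

## Working session

There is one attempt and no reset: what is moved stays moved. The work goes in short steps, Python scripts to look and compute and a tool call to move; the robot and the scene stay as the last step left them, time stands still between calls to the robot, and variables do not carry over. Pictures are saved under pics/ and viewed, at most 10 in all, crops included, and the job is handed in when it is done.

Besides the shell and the picture viewer there is one more tool, called after ">>>" as name([rows], argument=value, ...), one row to a line, values as JSON. arm_command: Moves the arm, as the interface text tells. Its arguments: {"type":"object","properties":{"motion":{"type":"array"}},"required":["motion"]}

```bash
mkdir -p pics; cat > h.py <<'E'
import numpy as np, cv2
from station import sense, capture, camera_model, finish_job, find_in
def ray(cam,rc):
    m=camera_model(cam); R=np.array(m["R"]);t=np.array(m["t"])
    d=np.array([(rc[1]-m["cx"])/m["fx"],(rc[0]-m["cy"])/m["fy"]])
    u=d.copy()
    for _ in range(20): u=d/(1+m["k1"]*(u@u))
    return -R.T@t, R.T@np.array([u[0],u[1],1.])
def at_z(cam,rc,z):
    o,d=ray(cam,rc); return o+d*(z-o[2])/d[2]
def proj(cam,X):
    m=camera_model(cam); c=np.array(m["R"])@np.array(X)+np.array(m["t"])
    u=c[:2]/c[2]; u=u*(1+m["k1"]*(u@u))
    return np.array([m["fy"]*u[1]+m["cy"],m["fx"]*u[0]+m["cx"]])
def snap(cam,name):
    im=capture(cam); cv2.imwrite(f"pics/{name}.png",im[:,:,::-1]); return im
E
python3 - <<'E'
from h import *
for c in("top","side"):
    snap(c,c+"0"); m=camera_model(c); print(c,-np.array(m["R"]).T@np.array(m["t"]),m["fx"])
    for n,z in(("blank1_mid",.063),("potted1_mid",.109),("pot",.083),("dial_grip",.093),("dryer",.03),("mallet",.1),("glue",.09),("waxtin",.03),("plane",.03)):
        for r in find_in(n,c)[:8]:
            print(c,n,round(r["p"],2),np.round(r["location"]),np.round(at_z(c,r["location"],z),3))
s=sense();print(s["time_s"],s["tcp_pos"],s["ee_rot"])
E
```

```text
top [0.38819462 0.02873221 1.00538423] 398.27738596470414
top blank1_mid 0.67 [251. 257.] [0.441 0.082 0.063]
top blank1_mid 0.22 [213. 423.] [ 0.532 -0.317  0.063]
top potted1_mid 0.89 [289. 379.] [ 0.356 -0.191  0.109]
top potted1_mid 0.87 [150. 276.] [0.675 0.037 0.109]
top potted1_mid 0.82 [289. 418.] [ 0.354 -0.279  0.109]
top potted1_mid 0.63 [176. 349.] [ 0.612 -0.132  0.109]
top potted1_mid 0.6 [180. 277.] [0.603 0.034 0.109]
top potted1_mid 0.33 [188. 151.] [0.584 0.325 0.109]
top potted1_mid 0.21 [141. 242.] [0.696 0.118 0.109]
top pot 0.92 [196. 353.] [ 0.569 -0.144  0.083]
top pot 0.24 [204. 249.] [0.551 0.1   0.083]
top dial_grip 0.86 [214. 423.] [ 0.525 -0.304  0.093]
top dial_grip 0.68 [185. 330.] [ 0.594 -0.089  0.093]
top dryer 0.82 [220. 397.] [ 0.521 -0.262  0.03 ]
top mallet 0.67 [189. 200.] [0.583 0.214 0.1  ]
top glue 0.92 [188. 151.] [0.587 0.333 0.09 ]
top glue 0.73 [203. 366.] [ 0.551 -0.174  0.09 ]
top glue 0.4 [197. 352.] [ 0.566 -0.141  0.09 ]
top glue 0.21 [254. 153.] [0.432 0.319 0.09 ]
top waxtin 0.63 [252. 152.] [0.44 0.34 0.03]
top plane 0.88 [140. 24
[... 513 characters left out ...]
001 0.109]
side pot 0.74 [276. 293.] [ 0.556 -0.165  0.083]
side pot 0.65 [350. 283.] [ 0.525 -0.31   0.083]
side dial_grip 0.56 [351. 282.] [ 0.523 -0.32   0.093]
side dryer 0.96 [360. 284.] [ 0.528 -0.285  0.03 ]
side dryer 0.21 [226. 282.] [0.558 0.062 0.03 ]
side mallet 0.95 [172. 286.] [0.581 0.189 0.1  ]
side glue 0.65 [151. 279.] [0.578 0.337 0.09 ]
side waxtin 0.67 [177. 236.] [0.456 0.318 0.03 ]
side waxtin 0.46 [202. 279.] [0.561 0.167 0.03 ]
side plane 0.92 [204. 360.] [0.752 0.132 0.03 ]
1.0 [ 0.14722216 -0.6073841   0.23054857] [[-9.71862666e-01 -2.35548208e-01  6.05914209e-06]
 [-2.35548208e-01  9.71862665e-01  3.41121642e-05]
 [-1.39237131e-05  3.17251188e-05 -9.99999999e-01]]
```

View pics/top0.png

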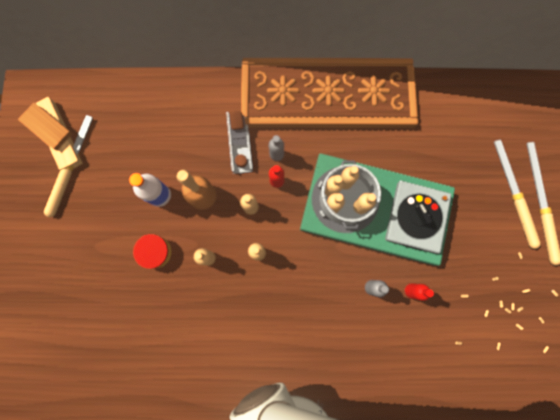

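View pics/side0.png

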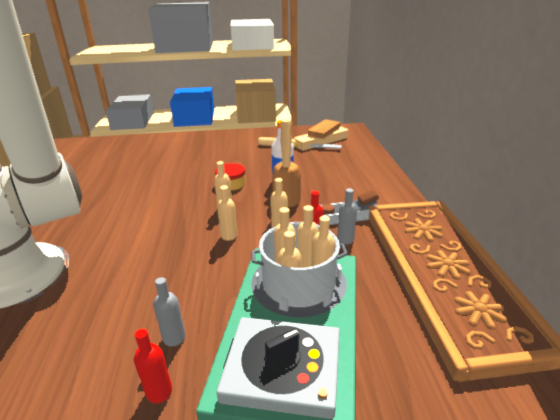

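The top view shows three pale loose blanks near (205,249), (251,257) and (257,204), the pot at (196,350) and the console at (214,423). The grey and red look-alikes are to be ignored. I'll enlarge both views.

```bash
python3 - <<'E'
import cv2
a=cv2.imread("pics/top0.png")
cv2.imwrite("pics/crop1.png",cv2.resize(a[155:265,300:455],None,fx=5,fy=5,interpolation=cv2.INTER_CUBIC))
cv2.imwrite("pics/crop2.png",cv2.resize(a[180:275,190:280],None,fx=6,fy=6,interpolation=cv2.INTER_CUBIC))
b=cv2.imread("pics/side0.png")
cv2.imwrite("pics/crop3.png",cv2.resize(b[195:415,200:360],None,fx=2.7,fy=2.7,interpolation=cv2.INTER_CUBIC))
E
```

```text
(no output)
```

View pics/crop1.png

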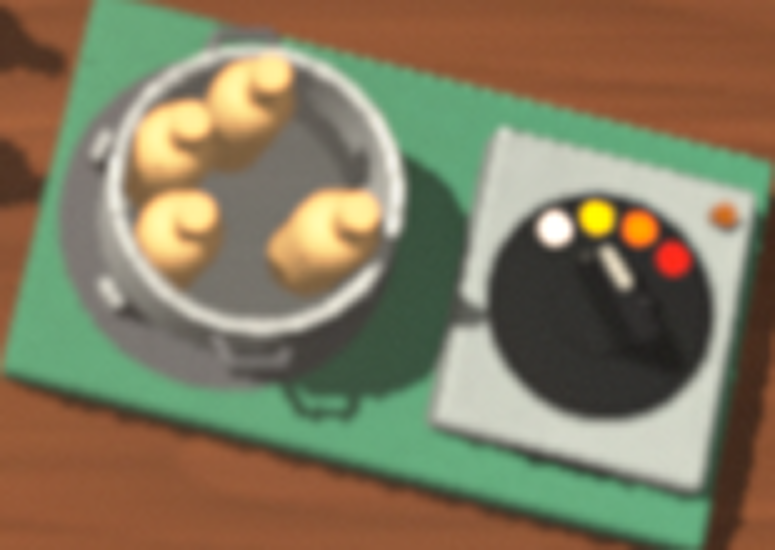

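View pics/crop2.png

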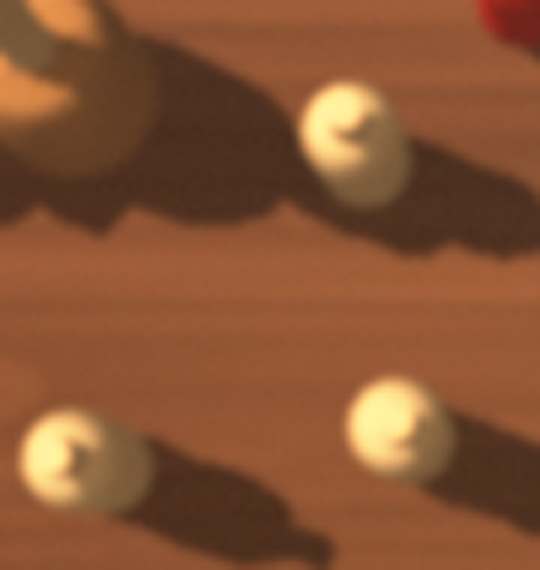

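View pics/crop3.png

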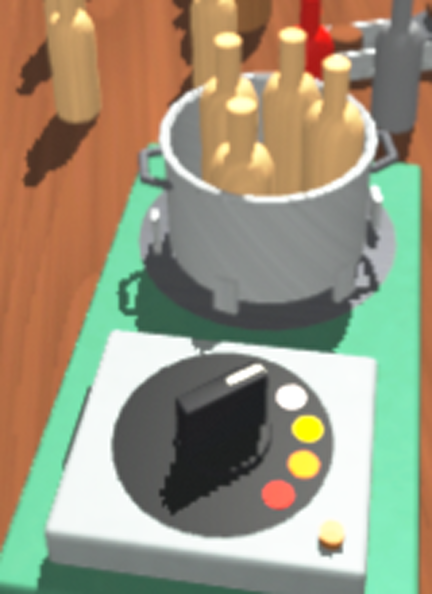

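The pointer line on the bar is at crop1 (617,268), which is full-picture (row 208, col 423). Its direction matches the white dot, so the dial is at 0. The free pot places are at the lower left and right, plus the middle. Next I'll measure precisely by silhouette and ellipse fits.

```bash
cat > fit.py <<'E'
from h import *
from scipy.optimize import minimize
PROF=[(0,.015),(.004,.019),(.08,.019),(.094,.008),(.126,.008)]
def sil(cam,x,y,z0,prof=PROF,S=8):
    im=np.zeros((420*S//2,560*S//2),np.uint8) ; s=S/2
    a=np.linspace(0,2*np.pi,32,endpoint=False); rings=[]
    for h,r in prof: rings.append(np.array([proj(cam,[x+r*np.cos(t),y+r*np.sin(t),z0+h])[::-1] for t in a]))
    for p,q in zip(rings,rings[1:]):
        cv2.fillConvexPoly(im,cv2.convexHull((((np.vstack([p,q])+.5)*s)).astype(np.int32)),255)
    return cv2.resize(im,(560,420),interpolation=cv2.INTER_AREA)/255.
def wood(im):
    f=im.astype(float); return ((f[...,1]/(f[...,0]+1)>.66)&(f[...,2]/(f[...,0]+1)<.75)&(f[...,0]>60)).astype(float)
def fit(im,cam,x,y,z0=0,prof=PROF,rad=12):
    m=wood(im); ref=cv2.dilate((sil(cam,x,y,z0,prof)>.1).astype(np.uint8),np.ones((rad,rad)))
    m=m*ref
    c=lambda p: np.abs(sil(cam,p[0],p[1],z0,prof)-m).sum()
    r=minimize(c,[x,y],method="Nelder-Mead",options=dict(initial_simplex=[[x,y],[x+.006,y],[x,y+.006]],xatol=2e-4,fatol=.1))
    return r.x,r.fun,m.sum()
E
python3 - <<'E'
from fit import *
T=cv2.imread("pics/top0.png")[:,:,::-1];S=cv2.imread("pics/side0.png")[:,:,::-1]
for i,rc in enumerate([(206,249.5),(252.5,256.5),(257.5,204)]):
    x,y,_=at_z("top",rc,.06); print(i,np.round([x,y],3))
    for im,c in((T,"top"),(S,"side")):
        p,f,n=fit(im,c,x,y); print("  ",c,np.round(p,4),round(f,1),n)
c=lambda u,v:(155+(v+.5)/5-.5,300+(u+.5)/5-.5)
print("potc",at_z("top",c(255,190),.124))
for n,u,v in(("A",275,78),("B",195,118),("C",200,203),("D",365,210)): print(n,np.round(at_z("top",c(u,v),.172),4))
print("disc",at_z("top",c(602,305),.066))
for n,u,v in(("W",555,228),("Y",597,217),("O",638,228),("R",673,258)):print(n,np.round(at_z("top",c(u,v),.066),4))
print("ptr",at_z("top",c(617,268),.104))
for n,u,v in(("tl",500,128),("tr",757,190),("br",700,492),("bl",435,418)):print(n,np.round(at_z("top",c(u,v),.066),4))
d=lambda u,v:(195+(v+.5)/2.7-.5,200+(u+.5)/2.7-.5)
print("side disc",at_z("side",d(222,445),.066),"ptr",at_z("side",d(246,375),.104),"bartop other end",at_z("side",d(185,405),.104))
for n,u,v in(("1",228,40),("2",292,35),("3",337,63),("4",242,104)): print(n,np.round(at_z("side",d(u,v),.172),4))
print("mallet",at_z("side",d(0,0),0)*0)
for n in("mallet","glue","plane","waxtin"): pass
# pot rim side: leftmost/rightmost/top/bottom
print("side pot", at_z("side",d(269,135),.124))
E
```

```text
0 [0.55  0.101]Traceback (most recent call last):
  File "<stdin>", line 6, in <module>
  File "fit.py", line 17, in fit
    r=minimize(c,[x,y],method="Nelder-Mead",options=dict(initial_simplex=[[x,y],[x+.006,y],[x,y+.006]],xatol=2e-4,fatol=.1))
    res = _minimize_neldermead(fun, x0, args, callback, bounds=bounds,
                               **options)
    fxcc = func(xcc)
    fx = function(np.copy(x), *(wrapper_args + args))
  File "fit.py", line 16, in <lambda>
    c=lambda p: np.abs(sil(cam,p[0],p[1],z0,prof)-m).sum()
                       ~~~^^^^^^^^^^^^^^^^^^^^^^^
  File "fit.py", line 7, in sil
    for h,r in prof: rings.append(np.array([proj(cam,[x+r*np.cos(t),y+r*np.sin(t),z0+h])[::-1] for t in a]))
                                            ~~~~^^^^^^^^^^^^^^^^^^^^^^^^^^^^^^^^^^^^^^^^
  File "h.py", line 12, in proj
    m=camera_model(cam); c=np.array(m["R"])@np.array(X)+np.array(m["t"])
ValueError: time passes only in moves, steps and waits
```

```bash
sed -i 's/^def ray/import functools\n_cm=camera_model\ncamera_model=functools.cache(_cm)\ndef ray/' h.py
cat > m.py <<'E'
from fit import *
T=cv2.imread("pics/top0.png")[:,:,::-1];S=cv2.imread("pics/side0.png")[:,:,::-1]
for i,rc in enumerate([(206,249.5),(252.5,256.5),(257.5,204)]):
    x,y,_=at_z("top",rc,.06); print(i,np.round([x,y],3))
    for im,c in((T,"top"),(S,"side")):
        p,f,n=fit(im,c,x,y); print("  ",c,np.round(p,4),round(f,1),n)
c=lambda u,v:(155+(v+.5)/5-.5,300+(u+.5)/5-.5)
P=lambda n,c,rc,z: print(n,np.round(at_z(c,rc,z),4))
P("potc","top",c(255,190),.124)
for n,u,v in(("A",275,78),("B",195,118),("C",200,203),("D",365,210)): P(n,"top",c(u,v),.172)
P("disc","top",c(602,305),.066)
for n,u,v in(("W",555,228),("Y",597,217),("O",638,228),("R",673,258)):P(n,"top",c(u,v),.066)
P("ptr","top",c(617,268),.104)
for n,u,v in(("tl",500,128),("tr",757,190),("br",700,492),("bl",435,418)):P(n,"top",c(u,v),.066)
d=lambda u,v:(195+(v+.5)/2.7-.5,200+(u+.5)/2.7-.5)
P("sdisc","side",d(222,445),.066);P("sptr","side",d(246,375),.104);P("otherend","side",d(185,405),.104)
for n,u,v in(("1",228,40),("2",292,35),("3",337,63),("4",242,104)): P(n,"side",d(u,v),.172)
P("side pot","side",d(269,137),.124)
E
python3 m.py
```

```text
0 [0.55  0.101]
   top [0.5572 0.104 ] 32.6 315.0
   side [0.5591 0.0917] 443.0 1141.0
1 [0.438 0.083]
   top [0.4413 0.0837] 18.3 252.0
   side [0.4398 0.0797] 344.3 1115.0
2 [0.426 0.207]
   top [0.4288 0.2099] 23.3 310.0
   side [0.4307 0.1769] 264.4 893.0
potc [ 0.5694 -0.132   0.124 ]
A [ 0.6089 -0.1335  0.172 ]
B [ 0.5911 -0.0984  0.172 ]
C [ 0.5539 -0.0996  0.172 ]
D [ 0.5508 -0.1701  0.172 ]
disc [ 0.5252 -0.3076  0.066 ]
W [ 0.5627 -0.287   0.066 ]
Y [ 0.5681 -0.3077  0.066 ]
O [ 0.5627 -0.3274  0.066 ]
R [ 0.548  -0.3435  0.066 ]
ptr [ 0.5369 -0.302   0.104 ]
tl [ 0.6121 -0.2629  0.066 ]
tr [ 0.5814 -0.387   0.066 ]
br [ 0.436  -0.3492  0.066 ]
bl [ 0.4713 -0.2247  0.066 ]
sdisc [ 0.5228 -0.3117  0.066 ]
sptr [ 0.5362 -0.3017  0.104 ]
otherend [ 0.5054 -0.3164  0.104 ]
1 [ 0.549  -0.1003  0.172 ]
2 [ 0.5887 -0.0994  0.172 ]
3 [ 0.6102 -0.1343  0.172 ]
4 [ 0.5498 -0.1694  0.172 ]
side pot [ 0.5695 -0.1377  0.124 ]
```

>>> arm_command([
  [50,0,0,0,0,0,-0.135],
  [50,0,0,0,0,0,-0.135],
  [50,0,0,0,0,0,-0.135],
  [50,0,0,0,0,0,-0.135],
  [50,0,0,0,0,0,-0.135],
  [50,0,0,0,0,0,-0.135],
])

```text
time_s: 1.6
tcp_pos: [0.1473, -0.6074, 0.2306]
ee_rot: [[-0.495, -0.869, 0.0], [-0.869, 0.495, -0.0], [0.0, -0.0, -1.0]]
wrist_force: [-0.3, -1.0, 0.4]
gripper_width: 0.592
gripper_force: 0.0
```

```bash
cat > go.py <<'E'
import sys; from h import *
from scipy.spatial.transform import Rotation
s=sense(); p=np.array(s["tcp_pos"]); R=np.array(s["ee_rot"])
print("t",round(s["time_s"],2),"tcp",np.round(p,4),"yaw_y",np.round(np.degrees(np.arctan2(R[1,1],R[0,1])),2),"tilt",np.round(R[:2,2],4),"F",np.round(s["wrist_force"],1),"w",round(s["gripper_width"]*87,1),"gf",s["gripper_force"])
q=p
for a in sys.argv[1:]:
    t=np.array(eval(a)); print(a,"delta mm",np.round(R.T@(t-q)*1000,1)); q=t
E
python3 go.py .4413,.0837,.231 .4413,.0837,.106
```

```text
t 1.6 tcp [ 0.1473 -0.6074  0.2306] yaw_y 150.35 tilt [ 0. -0.] F [-0.3 -1.   0.4] w 51.5 gf 0.0
.4413,.0837,.231 delta mm [-7.461e+02  8.630e+01 -4.000e-01]
.4413,.0837,.106 delta mm [ -0.   0. 125.]
```

>>> arm_command([
  [50,-46.5,5.4,0,0,0,0],
  [50,-46.5,5.4,0,0,0,0],
  [50,-46.5,5.4,0,0,0,0],
  [50,-46.5,5.4,0,0,0,0],
  [50,-46.5,5.4,0,0,0,0],
  [50,-46.5,5.4,0,0,0,0],
  [50,-46.5,5.4,0,0,0,0],
  [50,-46.5,5.4,0,0,0,0],
])

```text
time_s: 2.4
tcp_pos: [0.296, -0.2619, 0.2309]
ee_rot: [[-0.5, -0.866, 0.001], [-0.866, 0.5, -0.0], [-0.0, -0.001, -1.0]]
wrist_force: [0.7, -0.3, 0.3]
gripper_width: 0.576
gripper_force: 0.0
```

>>> arm_command([
  [50,-46.5,5.4,0,0,0,0],
  [50,-46.5,5.4,0,0,0,0],
  [50,-46.5,5.4,0,0,0,0],
  [50,-46.5,5.4,0,0,0,0],
  [50,-46.5,5.4,0,0,0,0],
  [50,-46.5,5.4,0,0,0,0],
  [50,-46.5,5.4,0,0,0,0],
  [50,-20,0,0,0,0,0],
])

```text
time_s: 3.2
tcp_pos: [0.4367, 0.0578, 0.2309]
ee_rot: [[-0.496, -0.868, 0.001], [-0.868, 0.496, 0.001], [-0.001, -0.001, -1.0]]
wrist_force: [0.2, -1.4, 0.6]
gripper_width: 0.574
gripper_force: 0.0
```

```bash
python3 go.py .4413,.0837,.18 .4413,.0837,.106; python3 - <<'E'
from h import *
a=snap("side","s1");b=snap("top","t1")
cv2.imwrite("pics/c4.png",np.hstack([cv2.resize(a[60:260,160:340],None,fx=2.2,fy=2.2),cv2.resize(b[180:380,150:330],None,fx=2.2,fy=2.2)])[:,:,::-1])
E
```

```text
t 3.2 tcp [0.4367 0.0578 0.2309] yaw_y 150.25 tilt [0.0015 0.0006] F [ 0.2 -1.4  0.6] w 49.9 gf 0.0
.4413,.0837,.18 delta mm [-24.7   8.9  50.9]
.4413,.0837,.106 delta mm [ 0.1  0.1 74. ]
```

View pics/c4.png

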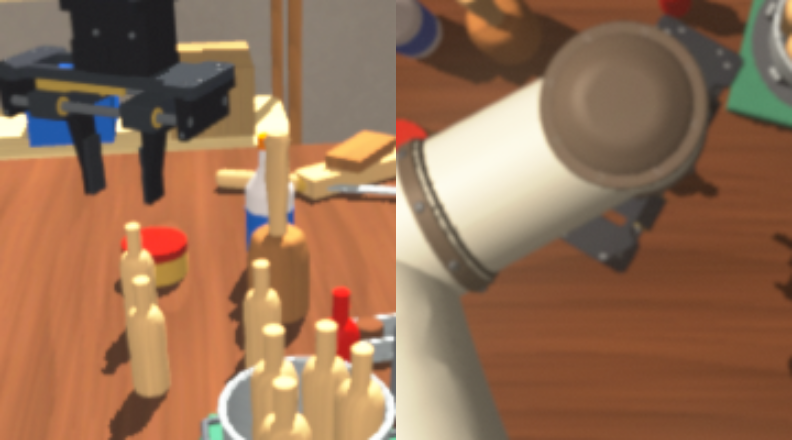

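The left crop shows the gripper open above the blanks. Their tenon tips are at side-crop (142,281), (133,227) and (262,264). I'll check these against the top-camera fits.

```bash
python3 - <<'E'
from h import *
for u,v in((142,280),(133,227),(262,264)):
    print(np.round(at_z("side",(60+(v+.5)/2.2-.5,160+(u+.5)/2.2-.5),.126),4))
E
```

```text
[0.4414 0.0802 0.126 ]
[0.4285 0.2028 0.126 ]
[0.5572 0.0983 0.126 ]
```

>>> arm_command([
  [50,-27,7,25,0,0,0],
  [50,0,0,25,0,0,0],
  [50,0,0,0,0,0,0],
])

```text
time_s: 3.6
tcp_pos: [0.4402, 0.0798, 0.1777]
ee_rot: [[-0.501, -0.866, -0.007], [-0.866, 0.501, -0.003], [0.006, 0.005, -1.0]]
wrist_force: [-1.3, 0.0, -0.0]
gripper_width: 0.578
gripper_force: 0.0
```

```bash
python3 go.py .4413,.0825,.106
```

```text
t 3.6 tcp [0.4402 0.0798 0.1777] yaw_y 149.95 tilt [-0.0075 -0.0031] F [-1.3  0.  -0. ] w 50.3 gf 0.0
.4413,.0825,.106 delta mm [-3.4  0.  71.7]
```

>>> arm_command([
  [50,-3,0,25,0,0,0],
  [50,0,0,25,0,0,0],
  [50,0,0,21,0,0,0],
  [50,0,0,0,0,0,0],
])

```text
time_s: 4.0
tcp_pos: [0.4429, 0.0823, 0.1085]
ee_rot: [[-0.501, -0.865, -0.004], [-0.865, 0.501, -0.002], [0.004, 0.003, -1.0]]
wrist_force: [-0.3, -0.5, 0.4]
gripper_width: 0.575
gripper_force: 0.0
```

>>> arm_command([
  [10,0,0,0,0,0,0],
  [10,0,0,0,0,0,0],
  [10,0,0,0,0,0,0],
  [10,0,0,0,0,0,0],
  [10,0,0,0,0,0,0],
])

```text
time_s: 4.5
tcp_pos: [0.4446, 0.0843, 0.1101]
ee_rot: [[-0.499, -0.866, 0.001], [-0.866, 0.499, 0.0], [-0.001, -0.001, -1.0]]
wrist_force: [0.5, -0.1, -0.7]
gripper_width: 0.207
gripper_force: 0.1
```

```bash
python3 go.py .4413,.0825,.300; python3 -c "
from fit import *
im=snap('side','s2')"
```

```text
t 4.5 tcp [0.4446 0.0843 0.1101] yaw_y 150.04 tilt [0.0009 0.0005] F [ 0.5 -0.1 -0.7] w 18.0 gf 0.05280097830109298
.4413,.0825,.300 delta mm [   3.     1.9 -189.9]
```

>>> arm_command([
  [10,0,0,0,0,0,0],
  [10,0,0,0,0,0,0],
  [10,0,0,0,0,0,0],
])

```text
time_s: 4.85
tcp_pos: [0.4446, 0.0843, 0.1098]
ee_rot: [[-0.499, -0.866, 0.0], [-0.866, 0.499, 0.0], [-0.0, -0.0, -1.0]]
wrist_force: [-0.6, 0.3, 2.4]
gripper_width: 0.177
gripper_force: 29.9
```

```bash
python3 go.py .4413,.0825,.300
```

```text
t 4.85 tcp [0.4446 0.0843 0.1098] yaw_y 150.05 tilt [0.0005 0.0001] F [-0.6  0.3  2.4] w 15.4 gf 29.87518668640405
.4413,.0825,.300 delta mm [   3.1    1.9 -190.2]
```

>>> arm_command([
  [10,0,0,-15,0,0,0],
  [10,0,0,-40,0,0,0],
  [10,0,0,-45,0,0,0],
  [10,0,0,-40,0,0,0],
  [10,0,0,-30,0,0,0],
  [10,0,0,-15,0,0,0],
])

```text
time_s: 5.45
tcp_pos: [0.4451, 0.0845, 0.2974]
ee_rot: [[-0.499, -0.866, 0.004], [-0.866, 0.499, 0.002], [-0.004, -0.003, -1.0]]
wrist_force: [-0.4, 0.1, -0.8]
gripper_width: 0.174
gripper_force: 29.9
```

```bash
python3 go.py .530,-.134,.295
```

```text
t 5.45 tcp [0.4451 0.0845 0.2974] yaw_y 150.05 tilt [0.0043 0.0022] F [-0.4  0.1 -0.8] w 15.2 gf 29.875367518980056
.530,-.134,.295 delta mm [ 146.9 -182.6    2.3]
```

>>> arm_command([
  [10,12,-15,0,0,0,0],
  [10,24,-30,0,0,0,0],
  [10,30,-38,0,0,0,0],
  [10,30,-38,0,0,0,0],
  [10,26,-32,0,0,0,0],
  [10,16,-20,0,0,0,0],
  [10,9,-10,0,0,0,0],
  [10,0,0,0,0,0,0],
])

```text
time_s: 6.25
tcp_pos: [0.5294, -0.1357, 0.2935]
ee_rot: [[-0.502, -0.865, -0.002], [-0.865, 0.502, 0.0], [0.001, 0.002, -1.0]]
wrist_force: [-0.5, -0.0, -0.8]
gripper_width: 0.177
gripper_force: 29.9
```

>>> arm_command([
  [10,0,0,0,0,0,0],
  [10,0,0,0,0,0,0],
])

```text
time_s: 6.45
tcp_pos: [0.5292, -0.1336, 0.2946]
ee_rot: [[-0.498, -0.867, -0.0], [-0.867, 0.498, 0.0], [-0.0, 0.0, -1.0]]
wrist_force: [-0.2, 0.1, -0.6]
gripper_width: 0.171
gripper_force: 29.9
```

```bash
python3 go.py .530,-.134,.250;  python3 - <<'E'
from fit import *
a=snap("side","s3");b=snap("top","t3")
x,y,z=sense()["tcp_pos"]
m=wood(a); 
p,f,n=fit(a,"side",x,y,z-.110,PROF[:4],rad=8); print(p,f,n)
o=cv2.cvtColor(a,cv2.COLOR_RGB2BGR)
k=sil("side",p[0],p[1],z-.110); 
o[...,2]=np.where((k>.3)&(k<.7),255,o[...,2])
cv2.imwrite("pics/c5.png",np.hstack([cv2.resize(o[90:290,210:380],None,fx=2.3,fy=2.3),cv2.resize(b[110:310,260:430,::-1],None,fx=2.3,fy=2.3)]))
E
```

```text
t 6.45 tcp [ 0.5292 -0.1336  0.2946] yaw_y 150.11 tilt [-0.0001  0.0003] F [-0.2  0.1 -0.6] w 14.9 gf 29.874799016397446
.530,-.134,.250 delta mm [-0.1 -0.9 44.6]
[ 0.52760567 -0.13924331] 492.48627450980393 1988.0
```

View pics/c5.png

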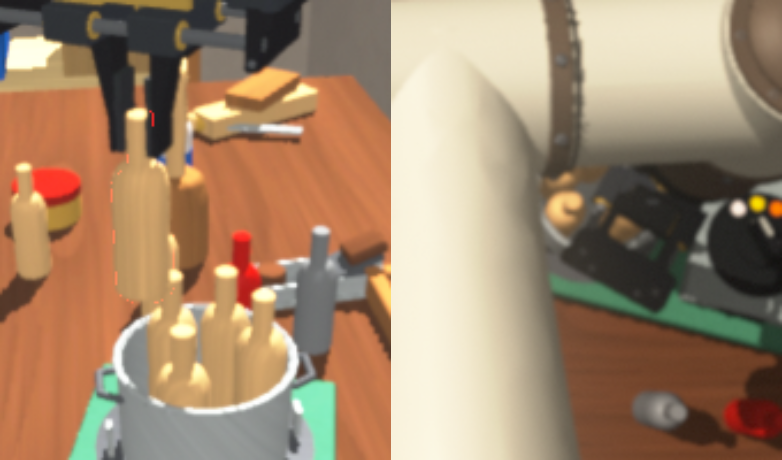

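The side crop shows the blank held above the pot, with its tenon at crop (137,115) and barrel at about x 113–170. It may be leaning slightly, so I'll check the edges row by row.

```bash
python3 - <<'E'
from fit import *
a=cv2.imread("pics/s3.png")[:,:,::-1].astype(float); m=wood(a.astype(np.uint8))
for r in list(range(140,158,4))+list(range(168,218,8)):
    h=[]
    for x,y in((.5292,-.1336),):
        k=sil("side",x,y,.1846)[r]; j=np.where(k>.5)[0]; h=(j.min(),j.max()) if len(j) else None
    j=np.where(m[r,250:292])[0]+250
    print(r,"wood",j.min() if len(j) else None,j.max() if len(j) else None,"model@tcp",h, "G:",a[r,254:292:2,0].astype(int))
E
```

```text
140 wood 257 291 model@tcp (np.int64(265), np.int64(276)) G: [201 150  34  44  46 133 255 255 255 255 103  37  33  31  30  85 187 198
 191]
144 wood 264 290 model@tcp (np.int64(266), np.int64(277)) G: [204 175  42  40  46 107 189 202 204 173  50  33  31  31  31  77 186 197
 198]
148 wood 264 290 model@tcp (np.int64(266), np.int64(277)) G: [205 180  46  40  46 108 190 202 204 179  57  35  30  30  30  76 189 197
 182]
152 wood 264 290 model@tcp (np.int64(266), np.int64(277)) G: [205 186  57  38  46  91 187 200 204 178  57  37  32  30  30  91 192 198
 179]
156 wood 263 289 model@tcp (np.int64(266), np.int64(277)) G: [204 197 157 150 134 159 189 201 205 184  64  37  34  66 153 188 196 193
 153]
168 wood 258 291 model@tcp (np.int64(259), np.int64(285)) G: [198 194 186 186 189 199 204 215 211 217 210 210 209 199 226 144 132 203
 253]
176 wood 258 291 model@tcp (np.int64(260), np.int64(285)) G: [197 198 183 189 189 196 199 204 207 207 205 208 206 194 183 163 145 142
 139]
184 wood 259 291 model@tcp (np.int64(260), np.int64(285)) G: [199 205 192 184 187 194 195 201 204 206 202 207 201 190 181 160 146 140
 138]
192 wood 259 291 model@tcp (np.int64(260), np.int64(285)) G: [199 205 201 178 186 192 192 198 202 207 199 205 200 187 195 253 156 143
 138]
200 wood 259 291 model@tcp (np.int64(261), np.int64(285)) G: [199 206 203 179 186 188 192 195 202 209 199 203 198 187 183 209 201 149
 139]
208 wood 259 290 model@tcp (np.int64(261), np.int64(285)) G: [199 206 206 177 186 188 192 194 202 209 199 202 196 188 188 255 255 237
  86]
216 wood 260 290 model@tcp (np.int64(263), np.int64(283)) G: [200 206 210 196 186 187 192 191 200 209 196 197 194 185 183 195 192 169
  94]
```

Its edges sit about 1.5–2 px left of the model all along, so it is upright and offset about 2 mm. I'll correct by that and lower it.

>>> arm_command([
  [10,-2.7,-2.5,0,0,0,0],
  [10,0,0,20,0,0,0],
  [10,0,0,20,0,0,0],
  [10,0,0,12,0,0,0],
  [10,0,0,0,0,0,0],
])

```text
time_s: 7.05
tcp_pos: [0.5321, -0.1331, 0.2408]
ee_rot: [[-0.499, -0.866, -0.004], [-0.866, 0.499, 0.0], [0.002, 0.004, -1.0]]
wrist_force: [-0.1, -0.9, -0.7]
gripper_width: 0.175
gripper_force: 29.9
```

```bash
python3 go.py .5325,-.1328,.156; python3 - <<'E'
from h import *
a=snap("side","s4")
cv2.imwrite("pics/c6.png",cv2.resize(a[130:300,220:360,::-1],None,fx=3.5,fy=3.5,interpolation=cv2.INTER_CUBIC))
E
```

```text
t 7.05 tcp [ 0.5321 -0.1331  0.2408] yaw_y 150.05 tilt [-0.0039  0.0002] F [-0.1 -0.9 -0.7] w 15.2 gf 29.8746197973378
.5325,-.1328,.156 delta mm [-0.6 -0.5 84.8]
```

View pics/c6.png

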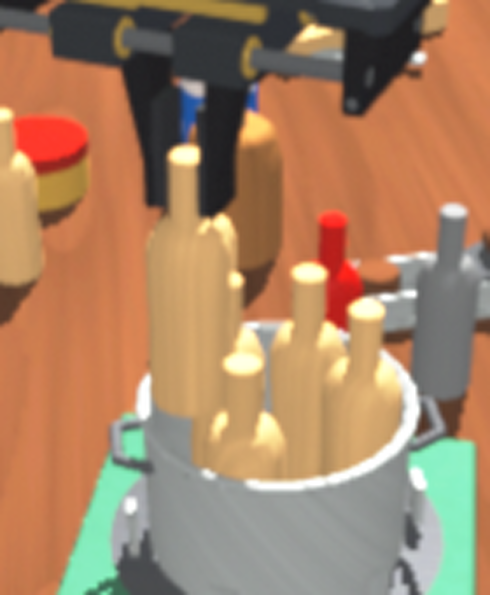

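The blank's butt is at rim height just inside the pot's left wall (crop 155,405), with D's tenon to its right at (243,365). There is room, so I'll lower it stepwise while watching the force.

>>> arm_command([
  [10,0,0,10,0,0,0],
  [10,0,0,10,0,0,0],
  [10,0,0,10,0,0,0],
  [10,0,0,0,0,0,0],
])

```text
time_s: 7.5
tcp_pos: [0.5318, -0.1334, 0.2105]
ee_rot: [[-0.5, -0.866, -0.004], [-0.866, 0.5, 0.001], [0.001, 0.004, -1.0]]
wrist_force: [-0.2, 0.3, -0.5]
gripper_width: 0.173
gripper_force: 30.0
```

>>> arm_command([
  [10,0,0,10,0,0,0],
  [10,0,0,12,0,0,0],
  [10,0,0,12,0,0,0],
  [10,0,0,8,0,0,0],
  [10,0,0,0,0,0,0],
])

```text
time_s: 8.0
tcp_pos: [0.532, -0.1335, 0.1687]
ee_rot: [[-0.5, -0.866, -0.004], [-0.866, 0.5, 0.0], [0.002, 0.003, -1.0]]
wrist_force: [0.6, 0.8, -0.6]
gripper_width: 0.17
gripper_force: 30.0
```

```bash
python3 go.py .5325,-.1328,.156
```

```text
t 8.0 tcp [ 0.532  -0.1335  0.1687] yaw_y 150.02 tilt [-0.0036  0.0001] F [ 0.6  0.8 -0.6] w 14.8 gf 29.99749055597931
.5325,-.1328,.156 delta mm [-0.9 -0.1 12.7]
```

No contact on the way in. Final lowering to the floor.

>>> arm_command([
  [10,0,0,5,0,0,0],
  [10,0,0,4,0,0,0],
  [10,0,0,2,0,0,0],
  [10,0,0,0,0,0,0],
  [10,0,0,0,0,0,0],
])

```text
time_s: 8.5
tcp_pos: [0.5332, -0.1336, 0.1597]
ee_rot: [[-0.499, -0.866, 0.0], [-0.866, 0.499, -0.0], [-0.0, -0.0, -1.0]]
wrist_force: [0.0, 0.0, -1.3]
gripper_width: 0.17
gripper_force: 30.0
```

>>> arm_command([
  [10,0,0,1.5,0,0,0],
  [10,0,0,0,0,0,0],
])

```text
time_s: 8.7
tcp_pos: [0.533, -0.1335, 0.158]
ee_rot: [[-0.5, -0.866, 0.0], [-0.866, 0.5, 0.0], [-0.0, -0.0, -1.0]]
wrist_force: [-0.6, 0.3, -0.3]
gripper_width: 0.176
gripper_force: 30.0
```

>>> arm_command([
  [10,0,0,1,0,0,0],
  [10,0,0,0.5,0,0,0],
  [10,0,0,0,0,0,0],
])

```text
time_s: 9.0
tcp_pos: [0.533, -0.1335, 0.1565]
ee_rot: [[-0.499, -0.866, -0.0], [-0.866, 0.499, -0.0], [0.0, 0.0, -1.0]]
wrist_force: [-0.7, 0.6, -0.4]
gripper_width: 0.176
gripper_force: 30.0
```

>>> arm_command([
  [10,0,0,0.8,0,0,0],
  [10,0,0,0,0,0,0],
])

```text
time_s: 9.2
tcp_pos: [0.5329, -0.1335, 0.1556]
ee_rot: [[-0.5, -0.866, -0.0], [-0.866, 0.5, 0.0], [0.0, 0.0, -1.0]]
wrist_force: [0.5, 0.2, -1.0]
gripper_width: 0.173
gripper_force: 30.0
```

>>> arm_command([
  [10,0,0,0.8,0,0,0],
  [10,0,0,0,0,0,0],
])

```text
time_s: 9.4
tcp_pos: [0.5332, -0.1336, 0.1556]
ee_rot: [[-0.499, -0.866, 0.001], [-0.866, 0.499, -0.0], [-0.0, -0.001, -1.0]]
wrist_force: [-0.9, 0.3, 3.8]
gripper_width: 0.178
gripper_force: 30.0
```

>>> arm_command([
  [10,0,0,0.8,0,0,0],
  [10,0,0,0,0,0,0],
])

```text
time_s: 9.6
tcp_pos: [0.5335, -0.1337, 0.1556]
ee_rot: [[-0.499, -0.867, 0.002], [-0.867, 0.499, -0.001], [-0.0, -0.002, -1.0]]
wrist_force: [-1.2, 0.5, 6.2]
gripper_width: 0.169
gripper_force: 30.0
```

The blank is on the floor (contact at z 0.1556). Releasing.

>>> arm_command([
  [10,0,0,-1,0,0,0],
  [26,0,0,0,0,0,0],
  [26,0,0,0,0,0,0],
  [26,0,0,0,0,0,0],
  [26,0,0,0,0,0,0],
])

```text
time_s: 10.1
tcp_pos: [0.5329, -0.1335, 0.1548]
ee_rot: [[-0.5, -0.866, -0.0], [-0.866, 0.5, 0.0], [0.0, 0.0, -1.0]]
wrist_force: [0.5, 0.3, -0.3]
gripper_width: 0.294
gripper_force: 0.0
```

>>> arm_command([
  [26,0,0,-10,0,0,0],
  [26,0,0,-20,0,0,0],
  [26,0,0,-30,0,0,0],
  [50,0,0,-30,0,0,0],
  [50,0,0,-10,0,0,0],
  [50,0,0,0,0,0,0],
])

```text
time_s: 10.7
tcp_pos: [0.5338, -0.1335, 0.2573]
ee_rot: [[-0.499, -0.866, 0.005], [-0.866, 0.499, 0.0], [-0.002, -0.004, -1.0]]
wrist_force: [0.1, 0.3, 0.8]
gripper_width: 0.488
gripper_force: 0.0
```

```bash
python3 go.py .5600,.1035,.255 .5600,.1035,.108; python3 - <<'E'
from h import *
a=snap("side","s5")
cv2.imwrite("pics/c7.png",cv2.resize(a[130:300,200:360,::-1],None,fx=3.5,fy=3.5,interpolation=cv2.INTER_CUBIC))
E
```

```text
t 10.7 tcp [ 0.5338 -0.1335  0.2573] yaw_y 150.04 tilt [0.0045 0.0001] F [0.1 0.3 0.8] w 42.5 gf 0.0
.5600,.1035,.255 delta mm [-218.4   95.7    2.4]
.5600,.1035,.108 delta mm [  0.3   0.6 147. ]
```

View pics/c7.png

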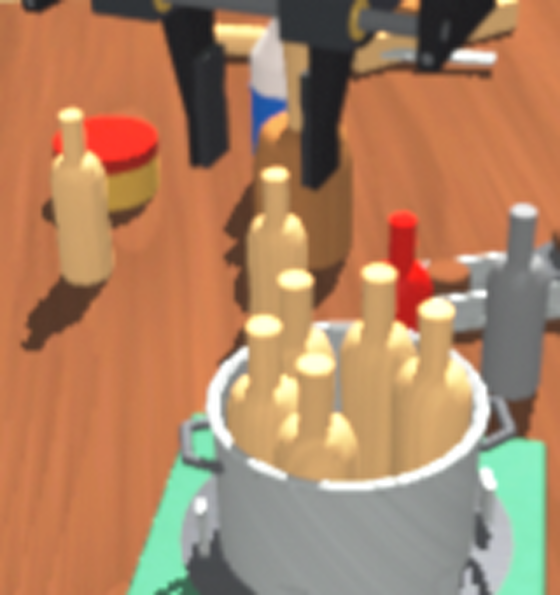

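The first blank stands upright at the 180° place (tip at crop 264,325), and the other blanks are undisturbed. Next is the blank near the mallet.

>>> arm_command([
  [50,-20,9,0,0,0,0],
  [50,-38,16,0,0,0,0],
  [50,-44,20,0,0,0,0],
  [50,-44,20,0,0,0,0],
  [50,-38,16,0,0,0,0],
  [50,-22,10,0,0,0,0],
  [50,-12,4,0,0,0,0],
  [50,0,0,0,0,0,0],
])

```text
time_s: 11.55
tcp_pos: [0.5592, 0.1037, 0.2535]
ee_rot: [[-0.498, -0.867, -0.003], [-0.867, 0.498, -0.001], [0.002, 0.002, -1.0]]
wrist_force: [0.5, 0.3, 0.4]
gripper_width: 0.572
gripper_force: 0.0
```

>>> arm_command([
  [50,0,0,30,0,0,0],
  [50,0,0,30,0,0,0],
  [50,0,0,10,0,0,0],
  [50,0,0,0,0,0,0],
  [50,0,0,0,0,0,0],
])

```text
time_s: 12.05
tcp_pos: [0.5604, 0.1022, 0.1863]
ee_rot: [[-0.5, -0.866, 0.002], [-0.866, 0.5, -0.0], [-0.001, -0.002, -1.0]]
wrist_force: [0.4, 0.7, 0.6]
gripper_width: 0.574
gripper_force: 0.0
```

```bash
python3 go.py .5595,.103,.108; python3 - <<'E'
from h import *
a=cv2.imread("pics/s5.png")[:,:,::-1]
for n,u,v in(("blank2tip",71,116),("blank0tip",274,175),("new",264,325),("D",316,365),("C",295,280),("B",379,272),("A",436,310)):
    print(n,np.round(at_z("side",(130+(v+.5)/3.5-.5,200+(u+.5)/3.5-.5),.126 if n[0]=="b" else .172),4))
E
```

```text
t 12.05 tcp [0.5604 0.1022 0.1863] yaw_y 150.0 tilt [ 0.0017 -0.    ] F [0.4 0.7 0.6] w 49.9 gf 0.0
.5595,.103,.108 delta mm [-0.2  1.3 78.3]
blank2tip [0.4279 0.2036 0.126 ]
blank0tip [0.5554 0.099  0.126 ]
new [ 0.5309 -0.1375  0.172 ]
D [ 0.5505 -0.1714  0.172 ]
C [ 0.5486 -0.1007  0.172 ]
B [ 0.589  -0.0985  0.172 ]
A [ 0.6096 -0.1348  0.172 ]
```

>>> arm_command([
  [50,0,1,25,0,0,0],
  [50,0,0,25,0,0,0],
  [50,0,0,20,0,0,0],
  [50,0,0,7,0,0,0],
  [50,0,0,0,0,0,0],
  [50,0,0,0,0,0,0],
])

```text
time_s: 12.65
tcp_pos: [0.5599, 0.1036, 0.1098]
ee_rot: [[-0.499, -0.866, 0.003], [-0.866, 0.499, 0.001], [-0.002, -0.002, -1.0]]
wrist_force: [-0.0, 0.5, 0.2]
gripper_width: 0.571
gripper_force: 0.0
```

>>> arm_command([
  [10,0,0,0,0,0,0],
  [10,0,0,0,0,0,0],
  [10,0,0,0,0,0,0],
  [10,0,0,0,0,0,0],
  [10,0,0,0,0,0,0],
  [10,0,0,0,0,0,0],
  [10,0,0,0,0,0,0],
  [10,0,0,0,0,0,0],
])

```text
time_s: 13.45
tcp_pos: [0.5586, 0.1033, 0.1082]
ee_rot: [[-0.499, -0.866, -0.0], [-0.866, 0.499, -0.0], [0.0, 0.0, -1.0]]
wrist_force: [0.5, 0.4, 0.1]
gripper_width: 0.175
gripper_force: 30.0
```

```bash
python3 go.py
```

```text
t 13.45 tcp [0.5586 0.1033 0.1082] yaw_y 150.03 tilt [-0.0002 -0.    ] F [0.5 0.4 0.1] w 15.2 gf 29.975649914704263
```

>>> arm_command([
  [10,0,0,-15,0,0,0],
  [10,0,0,-40,0,0,0],
  [10,0,0,-45,0,0,0],
  [10,0,0,-45,0,0,0],
  [10,0,0,-30,0,0,0],
  [10,0,0,-15,0,0,0],
  [10,0,0,0,0,0,0],
])

```text
time_s: 14.15
tcp_pos: [0.5597, 0.1036, 0.3007]
ee_rot: [[-0.499, -0.866, 0.005], [-0.866, 0.499, 0.002], [-0.004, -0.003, -1.0]]
wrist_force: [0.2, 0.4, -0.9]
gripper_width: 0.172
gripper_force: 30.0
```

```bash
python3 go.py .5935,-.166,.298
```

```text
t 14.15 tcp [0.5597 0.1036 0.3007] yaw_y 150.04 tilt [0.0052 0.0021] F [ 0.2  0.4 -0.9] w 14.9 gf 29.97374340891838
.5935,-.166,.298 delta mm [ 216.7 -163.9    2.4]
```

>>> arm_command([
  [10,16,-12,0,0,0,0],
  [10,34,-26,0,0,0,0],
  [10,38,-29,0,0,0,0],
  [10,38,-29,0,0,0,0],
  [10,38,-29,0,0,0,0],
  [10,28,-21,0,0,0,0],
  [10,16,-12,0,0,0,0],
  [10,8.5,-6,0,0,0,0],
])

```text
time_s: 14.95
tcp_pos: [0.5919, -0.168, 0.2956]
ee_rot: [[-0.502, -0.865, -0.004], [-0.865, 0.502, 0.001], [0.002, 0.004, -1.0]]
wrist_force: [0.3, -0.4, -1.4]
gripper_width: 0.177
gripper_force: 30.0
```

>>> arm_command([
  [10,0,0,0,0,0,0],
  [10,0,0,0,0,0,0],
  [10,0,0,0,0,0,0],
  [10,0,0,0,0,0,0],
])

```text
time_s: 15.35
tcp_pos: [0.5927, -0.165, 0.2983]
ee_rot: [[-0.498, -0.867, 0.0], [-0.867, 0.498, 0.0], [-0.0, -0.0, -1.0]]
wrist_force: [-0.2, 0.5, 0.2]
gripper_width: 0.174
gripper_force: 30.0
```

```bash
python3 go.py .5935,-.166,.245; python3 - <<'E'
from fit import *
a=snap("side","s6"); x,y,z=sense()["tcp_pos"]
p,f,n=fit(a,"side",x-.002,y-.0035,z-.108,PROF[:4],rad=7); print(p,f,n)
m=wood(a)
for r in np.linspace(*[proj("side",[x,y,z-.108+h])[0] for h in(.12,.01)],8).astype(int):
    j=np.where(sil("side",x-.002,y-.0035,z-.108)[r]>.5)[0]
    print(r,j.min(),j.max(),"".join(".#"[int(v)] for v in m[r,j.min()-12:j.max()+13]))
E
```

```text
t 15.35 tcp [ 0.5927 -0.165   0.2983] yaw_y 150.13 tilt [0.0003 0.0001] F [-0.2  0.5  0.2] w 15.1 gf 29.97353207319975
.5935,-.166,.245 delta mm [ 0.5 -1.2 53.3]
[ 0.59048262 -0.1695499 ] 267.47843137254904 1841.0
144 313 325 #####.......############.........####
154 313 324 ............###########.............
164 311 325 .........######################........
174 305 332 ###.##......############################............
183 304 331 ########.....###########################............
193 304 331 #######......##########################.............
203 304 330 #####.......###########################............
213 304 329 ...........###########################............
```

The held blank is upright and matches the expected camera bias. Lowering at the 300° place.

>>> arm_command([
  [10,0.5,-1.2,15,0,0,0],
  [10,0,0,25,0,0,0],
  [10,0,0,15,0,0,0],
  [10,0,0,5,0,0,0],
  [10,0,0,5,0,0,0],
  [10,0,0,5,0,0,0],
  [10,0,0,5,0,0,0],
  [10,0,0,0,0,0,0],
])

```text
time_s: 16.2
tcp_pos: [0.5932, -0.1671, 0.2228]
ee_rot: [[-0.5, -0.866, -0.001], [-0.866, 0.5, 0.0], [0.0, 0.001, -1.0]]
wrist_force: [-0.4, -0.3, -1.0]
gripper_width: 0.174
gripper_force: 30.0
```

>>> arm_command([
  [10,0,0,10,0,0,0],
  [10,0,0,10,0,0,0],
  [10,0,0,10,0,0,0],
  [10,0,0,10,0,0,0],
  [10,0,0,10,0,0,0],
  [10,0,0,5,0,0,0],
  [10,0,0,2,0,0,0],
  [10,0,0,0,0,0,0],
])

```text
time_s: 17.0
tcp_pos: [0.5934, -0.1672, 0.1659]
ee_rot: [[-0.499, -0.866, -0.0], [-0.866, 0.499, -0.0], [0.0, 0.0, -1.0]]
wrist_force: [-0.5, 0.7, -1.7]
gripper_width: 0.175
gripper_force: 30.0
```

```bash
python3 go.py .5935,-.166,.154
```

```text
t 17.0 tcp [ 0.5934 -0.1672  0.1659] yaw_y 150.04 tilt [-0.0004 -0.    ] F [-0.5  0.7 -1.7] w 15.2 gf 29.973845123313367
.5935,-.166,.154 delta mm [-1.1  0.5 11.9]
```

>>> arm_command([
  [10,0,0,5,0,0,0],
  [10,0,0,3,0,0,0],
  [10,0,0,2,0,0,0],
  [10,0,0,1,0,0,0],
  [10,0,0,0,0,0,0],
  [10,0,0,0,0,0,0],
])

```text
time_s: 17.6
tcp_pos: [0.5934, -0.1672, 0.1551]
ee_rot: [[-0.499, -0.866, -0.0], [-0.866, 0.499, 0.0], [0.0, 0.0, -1.0]]
wrist_force: [0.1, 0.3, -1.8]
gripper_width: 0.176
gripper_force: 30.0
```

>>> arm_command([
  [10,0,0,1,0,0,0],
  [10,0,0,0.5,0,0,0],
  [10,0,0,0,0,0,0],
])

```text
time_s: 17.9
tcp_pos: [0.5935, -0.1672, 0.1542]
ee_rot: [[-0.499, -0.866, 0.0], [-0.866, 0.499, -0.0], [-0.0, -0.0, -1.0]]
wrist_force: [-2.0, 1.7, 2.0]
gripper_width: 0.172
gripper_force: 30.0
```

Contact with the floor. Releasing and heading to the last blank.

>>> arm_command([
  [10,0,0,0.2,0,0,0],
  [26,0,0,0,0,0,0],
  [26,0,0,0,0,0,0],
  [26,0,0,0,0,0,0],
  [26,0,0,0,0,0,0],
])

```text
time_s: 18.4
tcp_pos: [0.5935, -0.1674, 0.1532]
ee_rot: [[-0.5, -0.866, -0.0], [-0.866, 0.5, -0.0], [0.0, -0.0, -1.0]]
wrist_force: [0.5, 0.3, -0.8]
gripper_width: 0.292
gripper_force: 0.0
```

>>> arm_command([
  [26,0,0,-10,0,0,0],
  [26,0,0,-20,0,0,0],
  [26,0,0,-30,0,0,0],
  [50,0,0,-30,0,0,0],
  [50,0,0,-10,0,0,0],
  [50,0,0,0,0,0,0],
])

```text
time_s: 19.0
tcp_pos: [0.5943, -0.1673, 0.2558]
ee_rot: [[-0.499, -0.866, 0.005], [-0.866, 0.499, -0.0], [-0.002, -0.004, -1.0]]
wrist_force: [0.7, 1.0, -1.3]
gripper_width: 0.488
gripper_force: 0.0
```

```bash
python3 - <<'E'
from h import *
snap("side","s7")
E
python3 go.py .4305,.2085,.254 .4305,.2085,.108
```

```text
t 19.05 tcp [ 0.5934 -0.1671  0.2537] yaw_y 150.02 tilt [0.001  0.0005] F [-0.2  0.2 -0.2] w 45.4 gf 0.0
.4305,.2085,.254 delta mm [-2.439e+02  3.288e+02 -2.000e-01]
.4305,.2085,.108 delta mm [1.00e-01 1.00e-01 1.46e+02]
```

>>> arm_command([
  [50,-15,20,0,0,0,0],
  [50,-24,32,0,0,0,0],
  [50,-28,38,0,0,0,0],
  [50,-28,38,0,0,0,0],
  [50,-28,38,0,0,0,0],
  [50,-28,38,0,0,0,0],
  [50,-28,38,0,0,0,0],
  [50,-25,34,0,0,0,0],
])

```text
time_s: 19.85
tcp_pos: [0.4542, 0.1486, 0.2518]
ee_rot: [[-0.499, -0.866, -0.003], [-0.866, 0.499, -0.001], [0.003, 0.002, -1.0]]
wrist_force: [0.7, 1.2, 0.2]
gripper_width: 0.571
gripper_force: 0.0
```

>>> arm_command([
  [50,-20,27,0,0,0,0],
  [50,-13,17,0,0,0,0],
  [50,-7,9,0,0,0,0],
  [50,0,0,0,0,0,0],
  [50,0,0,25,0,0,0],
  [50,0,0,30,0,0,0],
  [50,0,0,15,0,0,0],
  [50,0,0,0,0,0,0],
])

```text
time_s: 20.65
tcp_pos: [0.4292, 0.2061, 0.1807]
ee_rot: [[-0.501, -0.865, -0.005], [-0.865, 0.501, -0.005], [0.007, 0.002, -1.0]]
wrist_force: [-0.0, 0.0, 0.7]
gripper_width: 0.574
gripper_force: 0.0
```

>>> arm_command([
  [50,0,0,0,0,0,0],
  [50,0,0,0,0,0,0],
])

```text
time_s: 20.85
tcp_pos: [0.4312, 0.2085, 0.1845]
ee_rot: [[-0.5, -0.866, 0.002], [-0.866, 0.5, 0.001], [-0.002, -0.001, -1.0]]
wrist_force: [-0.1, 0.6, 1.1]
gripper_width: 0.572
gripper_force: 0.0
```

```bash
python3 go.py .4305,.2085,.108; python3 - <<'E'
from h import *
for r in find_in("potted1_mid","side"): print(round(r["p"],2),np.round(r["location"],1),np.round(at_z("side",r["location"],.15),3))
im=cv2.imread("pics/s7.png"); cv2.imwrite("pics/c8.png",cv2.resize(im[170:300,250:350],None,fx=4.5,fy=4.5,interpolation=cv2.INTER_CUBIC))
E
```

```text
t 20.85 tcp [0.4312 0.2085 0.1845] yaw_y 150.0 tilt [0.0017 0.0011] F [-0.1  0.6  1.1] w 49.8 gf 0.0
.4305,.2085,.108 delta mm [ 0.4  0.7 76.5]
0.95 [313.5 170.1] [ 0.386 -0.293  0.15 ]
0.88 [240.6 327.5] [ 0.61  -0.165  0.15 ]
0.62 [372.6 152.9] [ 0.38  -0.378  0.15 ]
0.57 [210.  314.1] [ 0.604 -0.073  0.15 ]
0.21 [176.1 237.9] [0.472 0.079 0.15 ]
```

View pics/c8.png

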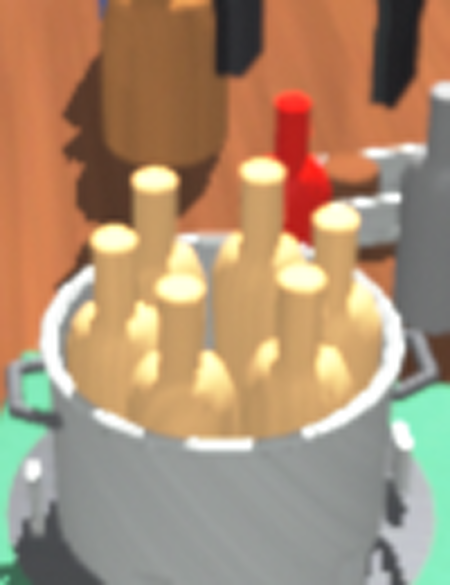

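The picture shows all six ring blanks upright, with tenon tips at crop (115,238), (181,288), (303,277), (337,215), (263,170) and (155,179). The middle is free. I'll compute its centre while grasping the last blank.

```bash
python3 - <<'E'
from h import *
P=np.array([at_z("side",(170+(v+.5)/4.5-.5,250+(u+.5)/4.5-.5),.172)[:2]+[.002,.0035] for u,v in((115,238),(181,288),(303,277),(337,215),(263,170),(155,179))])
print(np.round(P,4))
from scipy.optimize import least_squares
r=least_squares(lambda q:np.hypot(*(P-q[:2]).T)-q[2],[.57,-.13,.04]);print(r.x,np.round(np.hypot(*(P-r.x[:2]).T),4),np.round(np.degrees(np.arctan2(*(P-r.x[:2]).T[::-1])),0))
from scipy.optimize import minimize
m=minimize(lambda q:-np.hypot(*(P-q).T).min(),P.mean(0),method="Nelder-Mead",options=dict(xatol=1e-5));print("maxmin",m.x,-m.fun)
E
```

```text
[[ 0.5331 -0.134 ]
 [ 0.5524 -0.1671]
 [ 0.5939 -0.1657]
 [ 0.6125 -0.129 ]
 [ 0.5912 -0.0951]
 [ 0.5509 -0.0964]]
[ 0.57254268 -0.13122527  0.04049443] [0.0396 0.0411 0.0406 0.04   0.0407 0.041 ] [-176. -119.  -58.    3.   63.  122.]
maxmin [ 0.5727069  -0.13034319] 0.03982213975322451
```

>>> arm_command([
  [50,0.4,0.7,25,0,0,0],
  [50,0,0,25,0,0,0],
  [50,0,0,18,0,0,0],
  [50,0,0,7,0,0,0],
  [50,0,0,0,0,0,0],
  [50,0,0,0,0,0,0],
])

```text
time_s: 21.5
tcp_pos: [0.4303, 0.2091, 0.1096]
ee_rot: [[-0.499, -0.867, 0.002], [-0.867, 0.499, 0.001], [-0.002, -0.001, -1.0]]
wrist_force: [-0.1, 0.8, -0.1]
gripper_width: 0.576
gripper_force: 0.0
```

>>> arm_command([
  [10,0,0,0,0,0,0],
  [10,0,0,0,0,0,0],
  [10,0,0,0,0,0,0],
  [10,0,0,0,0,0,0],
  [10,0,0,0,0,0,0],
  [10,0,0,0,0,0,0],
  [10,0,0,0,0,0,0],
  [10,0,0,0,0,0,0],
])

```text
time_s: 22.3
tcp_pos: [0.4295, 0.2085, 0.1085]
ee_rot: [[-0.499, -0.866, -0.0], [-0.866, 0.499, -0.0], [0.0, 0.0, -1.0]]
wrist_force: [0.1, 0.4, -0.3]
gripper_width: 0.173
gripper_force: 30.0
```

>>> arm_command([
  [10,0,0,-15,0,0,0],
  [10,0,0,-40,0,0,0],
  [10,0,0,-45,0,0,0],
  [10,0,0,-45,0,0,0],
  [10,0,0,-30,0,0,0],
  [10,0,0,-15,0,0,0],
  [10,0,0,0,0,0,0],
])

```text
time_s: 23.0
tcp_pos: [0.4303, 0.2091, 0.3007]
ee_rot: [[-0.499, -0.866, 0.004], [-0.866, 0.499, 0.003], [-0.005, -0.002, -1.0]]
wrist_force: [0.1, -0.0, -0.3]
gripper_width: 0.174
gripper_force: 30.0
```

```bash
python3 go.py .5725,-.132,.298
```

```text
t 23.0 tcp [0.4303 0.2091 0.3007] yaw_y 150.04 tilt [0.0039 0.0035] F [ 0.1 -0.  -0.3] w 15.1 gf 29.96062818914652
.5725,-.132,.298 delta mm [ 224.5 -293.6    2.1]
```

>>> arm_command([
  [10,12,-16,0,0,0,0],
  [10,22,-29,0,0,0,0],
  [10,28,-36,0,0,0,0],
  [10,28,-36,0,0,0,0],
  [10,28,-36,0,0,0,0],
  [10,28,-36,0,0,0,0],
  [10,24,-32,0,0,0,0],
  [10,22,-30,0,0,0,0],
])

```text
time_s: 23.8
tcp_pos: [0.5507, -0.0851, 0.2961]
ee_rot: [[-0.5, -0.866, -0.004], [-0.866, 0.5, 0.0], [0.002, 0.003, -1.0]]
wrist_force: [0.5, 0.7, -2.2]
gripper_width: 0.173
gripper_force: 30.0
```

>>> arm_command([
  [10,17,-22,0,0,0,0],
  [10,10,-13,0,0,0,0],
  [10,5.5,-7.5,0,0,0,0],
  [10,0,0,0,0,0,0],
  [10,0,0,0,0,0,0],
  [10,0,0,0,0,0,0],
  [10,0,0,0,0,0,0],
])

```text
time_s: 24.5
tcp_pos: [0.5715, -0.1316, 0.2988]
ee_rot: [[-0.498, -0.867, 0.001], [-0.867, 0.498, 0.0], [-0.0, -0.0, -1.0]]
wrist_force: [-0.4, -0.8, -1.1]
gripper_width: 0.173
gripper_force: 30.0
```

```bash
python3 - <<'E'
from fit import *
a=snap("side","s8"); x,y,z=sense()["tcp_pos"]
p,f,n=fit(a,"side",x-.002,y-.0035,z-.108,PROF[:4],rad=7); print(p,f,n)
m=wood(a)
for r in np.linspace(*[proj("side",[x,y,z-.108+h])[0] for h in(.12,.01)],8).astype(int):
    j=np.where(sil("side",x-.002,y-.0035,z-.108)[r]>.5)[0]
    print(r,j.min(),j.max(),"".join(".#"[int(v)] for v in m[r,j.min()-12:j.max()+13]))
E
python3 go.py .5725,-.132,.25
```

```text
[ 0.56808085 -0.13334985] 327.156862745098 1807.0
135 294 305 ######......###########.........####
145 294 305 ######......##########..............
155 293 306 .#############################........
164 287 312 ..#####################################...........
174 287 312 ....#####.############################............
183 287 312 ##.#####..############################............
193 287 312 ##.#################################..............
203 287 311 #####..##############################............
t 24.55 tcp [ 0.5715 -0.1318  0.2988] yaw_y 150.1 tilt [0.0006 0.0002] F [-0.  -0.4 -1.7] w 15.2 gf 29.960447726771235
.5725,-.132,.25 delta mm [-0.3 -1.  48.8]
```

>>> arm_command([
  [10,-0.6,-1.4,15,0,0,0],
  [10,0,0,25,0,0,0],
  [10,0,0,15,0,0,0],
  [10,0,0,5,0,0,0],
  [10,0,0,5,0,0,0],
  [10,0,0,5,0,0,0],
  [10,0,0,5,0,0,0],
  [10,0,0,0,0,0,0],
])

```text
time_s: 25.35
tcp_pos: [0.5729, -0.1327, 0.2231]
ee_rot: [[-0.5, -0.866, -0.001], [-0.866, 0.5, 0.0], [0.0, 0.001, -1.0]]
wrist_force: [0.8, -1.0, -1.5]
gripper_width: 0.173
gripper_force: 30.0
```

>>> arm_command([
  [10,0,0,10,0,0,0],
  [10,0,0,10,0,0,0],
  [10,0,0,10,0,0,0],
  [10,0,0,10,0,0,0],
  [10,0,0,10,0,0,0],
  [10,0,0,5,0,0,0],
  [10,0,0,2,0,0,0],
  [10,0,0,0,0,0,0],
])

```text
time_s: 26.15
tcp_pos: [0.5732, -0.1328, 0.1663]
ee_rot: [[-0.499, -0.866, -0.0], [-0.866, 0.499, -0.0], [0.0, 0.0, -1.0]]
wrist_force: [-0.1, -0.2, -1.2]
gripper_width: 0.171
gripper_force: 30.0
```

```bash
python3 go.py .573,-.132,.1545
```

```text
t 26.15 tcp [ 0.5732 -0.1328  0.1663] yaw_y 150.04 tilt [-0.0002 -0.0001] F [-0.1 -0.2 -1.2] w 14.9 gf 29.960510884411633
.573,-.132,.1545 delta mm [-0.6  0.6 11.8]
```

>>> arm_command([
  [10,0,0,5,0,0,0],
  [10,0,0,3,0,0,0],
  [10,0,0,2,0,0,0],
  [10,0,0,0.8,0,0,0],
  [10,0,0,0,0,0,0],
  [10,0,0,0,0,0,0],
])

```text
time_s: 26.75
tcp_pos: [0.5733, -0.1328, 0.1558]
ee_rot: [[-0.499, -0.866, 0.0], [-0.866, 0.499, -0.0], [-0.0, -0.0, -1.0]]
wrist_force: [0.1, 0.4, -0.9]
gripper_width: 0.173
gripper_force: 30.0
```

>>> arm_command([
  [10,0,0,1,0,0,0],
  [10,0,0,0.5,0,0,0],
  [10,0,0,0,0,0,0],
])

```text
time_s: 27.05
tcp_pos: [0.5733, -0.1328, 0.1545]
ee_rot: [[-0.499, -0.866, 0.0], [-0.866, 0.499, -0.0], [-0.0, -0.0, -1.0]]
wrist_force: [-0.0, 1.0, 0.8]
gripper_width: 0.172
gripper_force: 30.0
```

>>> arm_command([
  [10,0,0,0.4,0,0,0],
  [10,0,0,0,0,0,0],
])

```text
time_s: 27.25
tcp_pos: [0.5734, -0.1328, 0.1545]
ee_rot: [[-0.499, -0.866, 0.001], [-0.866, 0.499, -0.0], [-0.0, -0.001, -1.0]]
wrist_force: [-1.3, 0.8, 3.1]
gripper_width: 0.174
gripper_force: 30.0
```

>>> arm_command([
  [26,0,0,0,0,0,0],
  [26,0,0,0,0,0,0],
  [26,0,0,0,0,0,0],
  [26,0,0,0,0,0,0],
])

```text
time_s: 27.65
tcp_pos: [0.573, -0.1327, 0.1534]
ee_rot: [[-0.5, -0.866, -0.0], [-0.866, 0.5, 0.0], [0.0, 0.0, -1.0]]
wrist_force: [-0.1, -0.2, 0.6]
gripper_width: 0.296
gripper_force: 0.0
```

>>> arm_command([
  [26,0,0,-10,0,0,0],
  [26,0,0,-20,0,0,0],
  [26,0,0,-30,0,0,0],
  [26,0,0,-30,0,0,0],
  [40,0,0,-10,0,0,0],
  [40,0,0,0,0,0,0],
])

```text
time_s: 28.25
tcp_pos: [0.574, -0.1328, 0.256]
ee_rot: [[-0.499, -0.866, 0.005], [-0.866, 0.499, 0.0], [-0.002, -0.004, -1.0]]
wrist_force: [-0.5, -0.6, -0.3]
gripper_width: 0.399
gripper_force: 0.0
```

```bash
python3 - <<'E'
from fit import *
a=snap("side","s9"); S=sense()
# tips: bright blobs near expected tip positions
C=np.array([.5725,-.132])
for k in range(7):
    q=C+([.0405*np.cos(np.radians(3+60*k)),.0405*np.sin(np.radians(3+60*k))] if k<6 else [0,0])-[.002,.0035]
    r,c=proj("side",[*q,.172]); w=a[int(r)-7:int(r)+8,int(c)-8:int(c)+9].astype(float)
    m=(w[...,0]>245)&(w[...,2]<225)
    rr,cc=np.nonzero(m)
    print(k*60,m.sum(),np.round([r,c]),np.round([rr.mean()+int(r)-7,cc.mean()+int(c)-8],1) if m.sum() else None)
# console dot check/dial bar
E
python3 go.py .526,-.3065,.254; cat > dial.py <<'E'
E
python3 - <<'E'
from h import *
# wooden bar ptr/white dots from side0
b=cv2.imread("pics/side0.png")[:,:,::-1].astype(int)
w=b[325:350,270:320]; m=(w.min(2)>185)
n,l,s,c=cv2.connectedComponentsWithStats(m.astype(np.uint8))
for i in range(1,n):
    if s[i,4]>5:
        rc=(c[i][1]+325,c[i][0]+270); print(s[i,4],np.round(rc,1),"z104",np.round(at_z("side",rc,.104)[:2]+[.002,.0035],4),"z66",np.round(at_z("side",rc,.066)[:2]+[.002,.0035],4))
E
```

```text
0 39 [218. 325.] [218.1 324. ]
60 44 [208. 308.] [207.5 307.8]
120 42 [210. 284.] [209.5 284. ]
180 45 [223. 275.] [222.6 274.8]
240 86 [234. 291.] [232.  289.7]
300 75 [231. 317.] [229.5 315.1]
360 54 [220. 300.] [220.5 299.1]
t 28.3 tcp [ 0.573  -0.1326  0.254 ] yaw_y 150.02 tilt [0.0009 0.0006] F [-0.6 -0.1 -0.4] w 36.6 gf 0.0
.526,-.3065,.254 delta mm [174.2 -46.1  -0.2]
7 [325.4 271.3] z104 [ 0.5137 -0.2813] z66 [ 0.5151 -0.2469]
232 [329.8 308.8] z104 [ 0.5626 -0.2947] z66 [ 0.5685 -0.2615]
42 [333.  290.2] z104 [ 0.5375 -0.2971] z66 [ 0.541  -0.2641]
87 [341.7 307.5] z104 [ 0.5579 -0.3139] z66 [ 0.5633 -0.2825]
```

All seven tenon tips appear at the expected pixels, so they are all standing at the same height. Now the selector.

>>> arm_command([
  [40,14,-4,0,0,0,0],
  [40,30,-8,0,0,0,0],
  [40,42,-12,0,0,0,0],
  [40,42,-12,0,0,0,0],
  [40,30,-8,0,0,0,0],
  [40,15.5,-3.5,0,0,0,0],
  [40,0,0,0,0,0,0.137],
  [40,0,0,0,0,0,0.137],
])

```text
time_s: 29.1
tcp_pos: [0.5266, -0.3075, 0.2522]
ee_rot: [[-0.72, -0.694, -0.003], [-0.694, 0.72, 0.001], [0.001, 0.003, -1.0]]
wrist_force: [-0.3, 0.3, 0.4]
gripper_width: 0.459
gripper_force: 0.0
```

>>> arm_command([
  [40,0,0,0,0,0,0.137],
  [40,0,0,0,0,0,0.137],
  [40,0,0,20,0,0,0],
  [40,0,0,40,0,0,0],
  [40,0,0,30,0,0,0],
  [40,0,0,20,0,0,0],
  [40,0,0,0,0,0,0],
  [40,0,0,0,0,0,0],
])

```text
time_s: 29.9
tcp_pos: [0.5276, -0.3069, 0.1435]
ee_rot: [[-0.877, -0.48, -0.001], [-0.48, 0.877, -0.0], [0.001, 0.0, -1.0]]
wrist_force: [0.1, -0.1, 1.0]
gripper_width: 0.458
gripper_force: 0.0
```

>>> arm_command([
  [40,0,0,0,0,0,0],
  [40,0,0,0,0,0,0],
])

```text
time_s: 30.1
tcp_pos: [0.5284, -0.3071, 0.1453]
ee_rot: [[-0.878, -0.479, 0.003], [-0.479, 0.878, -0.001], [-0.002, -0.002, -1.0]]
wrist_force: [-0.5, -0.4, 0.4]
gripper_width: 0.46
gripper_force: 0.0
```

```bash
python3 go.py .5275,-.307,.086
```

```text
t 30.1 tcp [ 0.5284 -0.3071  0.1453] yaw_y 118.65 tilt [ 0.0026 -0.0009] F [-0.5 -0.4  0.4] w 40.0 gf 0.0
.5275,-.307,.086 delta mm [ 0.9  0.6 59.3]
```

>>> arm_command([
  [40,0.5,0,20,0,0,0],
  [40,0,0,20,0,0,0],
  [40,0,0,14,0,0,0],
  [40,0,0,4,0,0,0],
  [40,0,0,0,0,0,0],
  [40,0,0,0,0,0,0],
])

```text
time_s: 30.7
tcp_pos: [0.528, -0.3074, 0.087]
ee_rot: [[-0.878, -0.479, 0.002], [-0.48, 0.878, -0.001], [-0.001, -0.002, -1.0]]
wrist_force: [-0.3, 0.2, 0.4]
gripper_width: 0.463
gripper_force: 0.0
```

>>> arm_command([
  [5,0,0,0,0,0,0],
  [5,0,0,0,0,0,0],
  [5,0,0,0,0,0,0],
  [5,0,0,0,0,0,0],
  [5,0,0,0,0,0,0],
  [5,0,0,0,0,0,0],
  [5,0,0,0,0,0,0],
])

```text
time_s: 31.4
tcp_pos: [0.526, -0.3058, 0.0858]
ee_rot: [[-0.878, -0.479, -0.003], [-0.479, 0.878, 0.002], [0.001, 0.003, -1.0]]
wrist_force: [-1.6, 4.8, 2.6]
gripper_width: 0.146
gripper_force: 30.0
```

```bash
python3 go.py; python3 -c "
from station import sense;s=sense();print(s['moment'],s['joints'])"
```

```text
t 31.4 tcp [ 0.526  -0.3058  0.0858] yaw_y 118.62 tilt [-0.0027  0.002 ] F [-1.6  4.8  2.6] w 12.7 gf 29.999313661828637
[1.36840753 0.54848432 0.00425302] [-14.97994391  28.25229108 -12.21191056  -0.09294774 -49.71696554
 -46.33673706]
```

>>> arm_command([
  [5,0,2,0,0,0,0],
  [5,0,0,0,0,0,0.1],
  [5,0,0,0,0,0,0.12],
  [5,0,0,0,0,0,0.12],
  [5,0,0,0,0,0,0.12],
])

```text
time_s: 31.9
tcp_pos: [0.5262, -0.3065, 0.0858]
ee_rot: [[-0.999, -0.035, 0.0], [-0.035, 0.999, -0.002], [-0.0, -0.002, -1.0]]
wrist_force: [-1.1, -4.3, 1.0]
gripper_width: 0.145
gripper_force: 30.0
```

>>> arm_command([
  [5,0,0,0,0,0,0.12],
  [5,0,0,0,0,0,0.12],
  [5,0,0,0,0,0,0.12],
  [5,0,0,0,0,0,0.1],
  [5,0,0,0,0,0,0.08],
  [5,0,0,0,0,0,0],
  [5,0,0,0,0,0,0],
  [5,0,0,0,0,0,0],
])

```text
time_s: 32.7
tcp_pos: [0.526, -0.3074, 0.0858]
ee_rot: [[-0.877, 0.48, 0.0], [0.48, 0.877, -0.003], [-0.001, -0.002, -1.0]]
wrist_force: [-1.2, -8.6, -1.9]
gripper_width: 0.146
gripper_force: 30.0
```

```bash
python3 go.py; python3 -c "
from station import sense;s=sense();print(s['moment'])"
```

```text
t 32.7 tcp [ 0.526  -0.3074  0.0858] yaw_y 61.34 tilt [ 0.     -0.0027] F [-1.2 -8.6 -1.9] w 12.7 gf 29.99866520985961
[-2.17528067  0.40985287 -0.01994984]
```

Turned by 57.3°. Releasing and rising, then checking.

>>> arm_command([
  [40,0,0,0,0,0,0],
  [40,0,0,0,0,0,0],
  [40,0,0,0,0,0,0],
  [40,0,0,0,0,0,0],
  [40,0,0,0,0,0,0],
  [40,0,0,0,0,0,0],
])

```text
time_s: 33.3
tcp_pos: [0.5263, -0.3051, 0.0858]
ee_rot: [[-0.878, 0.479, 0.0], [0.479, 0.878, 0.0], [-0.0, 0.0, -1.0]]
wrist_force: [0.3, 0.5, -0.2]
gripper_width: 0.45
gripper_force: 0.0
```

>>> arm_command([
  [40,0,0,-15,0,0,0],
  [40,0,0,-30,0,0,0],
  [40,0,0,-40,0,0,0],
  [40,0,0,-40,0,0,0],
  [40,0,0,-30,0,0,0],
  [40,0,0,-10,0,0,0],
  [40,0,0,0,0,0,0],
])

```text
time_s: 34.0
tcp_pos: [0.5268, -0.3053, 0.2523]
ee_rot: [[-0.877, 0.48, 0.003], [0.48, 0.878, -0.001], [-0.003, 0.001, -1.0]]
wrist_force: [-0.1, 0.5, -0.2]
gripper_width: 0.458
gripper_force: 0.0
```

```bash
python3 - <<'E'
from fit import *
a=snap("side","s10"); S=sense(); print(S["time_s"],S["tcp_pos"])
b0=cv2.imread("pics/side0.png")[:,:,::-1].astype(int)
for k in range(7):
    q=np.array([.5725,-.132])+([.0405*np.cos(np.radians(3+60*k)),.0405*np.sin(np.radians(3+60*k))] if k<6 else [0,0])-[.002,.0035]
    r,c=proj("side",[*q,.172]); w=a[int(r)-7:int(r)+8,int(c)-8:int(c)+9].astype(float)
    m=(w[...,0]>245)&(w[...,2]<225); rr,cc=np.nonzero(m)
    print(k*60,m.sum(),np.round([rr.mean()+int(r)-7,cc.mean()+int(c)-8],1) if m.sum() else None)
# expected pointer spot (r~15mm) for each detent, robot centre .5263,-.3068
for d in range(4):
    t=np.radians(28.65*(1-d)); e=proj("side",[.5263+.015*np.cos(t)-.002,-.3068+.015*np.sin(t)-.0035,.104]); print("detent",d,np.round(e,1))
w=a[315:380,265:325].astype(int); m=(w.min(2)>150)&(w.max(2)-w.min(2)<40)
n,l,s,c=cv2.connectedComponentsWithStats(m.astype(np.uint8))
for i in range(1,n):
    if s[i,4]>8: print("white",s[i,4],np.round(c[i][::-1]+[315,265],1))
# scene change away from the robot (bystanders)
for n in("mallet","glue","waxtin","plane"):
    f=find_in(n,"side"); print(n,[(round(x["p"],2),np.round(x["location"])) for x in f[:2]])
E
```

```text
34.05 [ 0.52598092 -0.30493907  0.25022135]
0 33 [218.2 324. ]
60 25 [207.5 309.4]
120 0 None
180 0 None
240 0 None
300 72 [229.4 315.2]
360 19 [220.2 302.9]
detent 0 [334.3 291.9]
detent 1 [338.5 294. ]
detent 2 [343.1 293.2]
detent 3 [346.8 289.8]
white 628 [337.3 307.6]
white 62 [340.5 291.4]
white 100 [341.5 307.5]
mallet []
glue []
waxtin [(0.73, array([353., 280.])), (0.53, array([172., 226.]))]
plane [(0.73, array([205., 359.]))]
```

>>> arm_command([
  [40,5,-20,0,0,0,0],
  [40,11,-44,0,0,0,0],
  [40,11,-44,0,0,0,0],
  [40,11,-44,0,0,0,0],
  [40,11,-44,0,0,0,0],
  [40,11,-44,0,0,0,0],
  [40,10,-40,0,0,0,0],
  [40,5,-20,0,0,0,0],
])

```text
time_s: 35.05
tcp_pos: [0.3138, -0.5342, 0.2491]
ee_rot: [[-0.876, 0.482, -0.002], [0.482, 0.876, 0.002], [0.003, 0.001, -1.0]]
wrist_force: [0.5, -0.5, -0.3]
gripper_width: 0.459
gripper_force: 0.0
```

>>> arm_command([
  [40,0,0,0,0,0,0],
  [40,0,0,0,0,0,0],
  [40,0,0,0,0,0,0],
])

```text
time_s: 35.35
tcp_pos: [0.317, -0.5319, 0.2501]
ee_rot: [[-0.878, 0.479, -0.001], [0.479, 0.878, 0.001], [0.001, 0.001, -1.0]]
wrist_force: [0.7, -1.0, -0.6]
gripper_width: 0.457
gripper_force: 0.0
```

```bash
python3 - <<'E'
from fit import *
t=snap("top","t11").astype(int); a=snap("side","s11").astype(int)
t0=cv2.imread("pics/top0.png")[:,:,::-1].astype(int); a0=cv2.imread("pics/side0.png")[:,:,::-1].astype(int)
print("top region diffs (>40): mallet,glue,wax,plane", [int((abs(t-t0).max(2)[r]>40).sum()) for r in (np.s_[165:215,178:218],np.s_[165:212,130:176],np.s_[230:275,130:175],np.s_[108:180,225:252])])
for nm,im in(("t0",t0),("t",t)):
    w=im[195:225,405:440]; m=(w.min(2)>140)&(w.max(2)-w.min(2)<50); n,l,s,c=cv2.connectedComponentsWithStats(m.astype(np.uint8))
    print(nm,[(int(s[i,4]),np.round(c[i][::-1]+[195,405],1)) for i in range(1,n) if s[i,4]>3])
for nm,im in(("s0",a0),("s",a)):
    w=im[325:360,275:300]; m=(w.min(2)>150)&(w.max(2)-w.min(2)<50); n,l,s,c=cv2.connectedComponentsWithStats(m.astype(np.uint8))
    print(nm,[(int(s[i,4]),np.round(c[i][::-1]+[325,275],1)) for i in range(1,n) if s[i,4]>3])
for d in range(4):
    th=np.radians(28.65*(1-d)); print("detent",d,np.round(proj("top",[.5263+.015*np.cos(th)-.002,-.3068+.015*np.sin(th),.104]),1))
for k in range(7):
    q=np.array([.5725,-.132])+([.0405*np.cos(np.radians(3+60*k)),.0405*np.sin(np.radians(3+60*k))] if k<6 else [0,0])-[.002,.0035]
    r,c=proj("side",[*q,.172]); w=a[int(r)-7:int(r)+8,int(c)-8:int(c)+9]
    m=(w[...,0]>245)&(w[...,2]<225); rr,cc=np.nonzero(m)
    print(k*60,m.sum(),np.round([rr.mean()+int(r)-7,cc.mean()+int(c)-8],1) if m.sum() else None)
E
```

```text
top region diffs (>40): mallet,glue,wax,plane [0, 0, 0, 0]
t0 [(7, array([195.6, 406. ])), (53, array([197.7, 435.8])), (40, array([200. , 410.7])), (18, array([208.1, 422.8]))]
t [(7, array([195.6, 406. ])), (53, array([197.7, 435.8])), (39, array([200.1, 410.6])), (20, array([208.2, 428.2]))]
s0 [(39, array([325.5, 290.2])), (51, array([333.1, 290.3]))]
s [(39, array([325.5, 290.2])), (59, array([340.4, 291.4]))]
detent 0 [208. 422.]
detent 1 [207.2 425. ]
detent 2 [208.  428.1]
detent 3 [210.1 430.6]
0 45 [217.9 324.4]
60 41 [207.3 308. ]
120 35 [209.3 284. ]
180 44 [222.7 274.8]
240 87 [232.2 289.5]
300 80 [229.8 315.5]
360 54 [220.4 299.4]
```

The pointer is at detent 2 (orange), all seven blanks are standing, and the bystanders have not moved. Handing in.

```bash
python3 -c "
from station import finish_job; print(finish_job())"
```

```text
the job is handed in; nothing more can be done
None
```

The three blanks now stand with the other four in the pot, six round one, the selector is on orange, the mallet, glue, tin and plane did not move, and I handed the job in at about 35 s.

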